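# Close the casting mould in its clamp and wind it up firm

### The job

Stand the loose large half of the plaster casting mould on the clamp bed, in the gap between the steel jaw and the other large half, hollow side to hollow side and lined up flush with it. Then wind the handwheel clockwise by its black knob until the jaw holds both halves together firmly: the knob then takes about 7 N more push than it did while the jaw ran free (some 17 N against 10 N). Stop there, for much harder cracks the plaster; leave the small mould half where it stands, and let go of everything.

Things in the scene. Friction and masses are not known exactly. Their poses are not given: they have to be found in the camera images.
- half: the loose large plaster mould half (the one to load): an upright off-white block 60 mm wide (x), 40 thick (y), 90 tall (z), 0.28 to 0.46 kg, on the table. Its +y face (60 x 90) has a bottle-shaped hollow open at the top; its -y face is plain. Origin: centre of its underside. Take it from above across the 60 mm width
- half_center (a point): centre of that block, 45 mm above its underside; same axes
- half_hollow (a point): middle of its hollow-side face (20 mm along +y from half_center); same axes
- mate: the other large half, same size and axes, already standing loose on the clamp bed with its plain back about 1.5 mm from the backstop and its hollow (+y) side facing the jaw. Origin: centre of its underside
- mate_hollow (a point): middle of the mate's hollow-side face, 45 mm above the bed; same axes as mate. When the mould is closed half_hollow and mate_hollow meet
- small_half: a half of another, smaller mould, 44 wide x 34 thick x 62 mm tall, standing on the table; must be left alone. Origin: centre of its underside
- bed_top (a point): point on the upper face of the clamp's wooden bed (120 x 360 mm, top 20 mm above the table, both long sides open), on the clamp's middle line. Clamp axes, shared by bed_top, wheel_axis, jaw and stop_face: +y along the bed from handwheel past jaw to backstop, z up
- jaw: moving steel jaw, plate 70 wide (x) x 18 thick (y) x 78 mm tall. Origin: middle of its pressing face, 42 mm above the bed, on the clamp's middle line. Starts 50 to 75 mm from the mate's face; advances to +y 5 mm per radian of the handwheel. It is sprung: once it meets the closed-up mould the load rises smoothly, about 0.7 rad more to the firm setting
- stop_face (a point): middle of the steel backstop's face towards the jaw, 40 mm above the bed, on the clamp's middle line; the backstop is bolted down
- wheel_axis (a point): point on the handwheel's vertical axis, at the height of the knob's grip (165 mm above the table). Flat 3-spoke aluminium wheel, 144 mm diameter, top 133 mm above the table, on a grey gearbox 90 x 90 mm. Clockwise seen from above closes the jaw; it does not unwind when let go. 0.5 to 1.3 turns are needed; the pose noise is too large to set the firm point by angle
- knob_grip (a point): middle of the black upright knob on the wheel: 24 mm diameter, 135 to 191 mm above the table, 60 mm from the wheel axis; spins on its pin, so the hand need not turn. Push along the circle, slowly turning: 10.3 N while the jaw runs free, then rising to 17.4 N at the firm setting, 7 N more (5.3 to 8.9 more is good); 11 more cracks the plaster. Stopped, it reads 1 to 8 N less, so compare alike
Not all that is in view belongs to the job. What is shaped like the half but red or turquoise is not meant.

How it is judged:
By the outcome, as a careful person would: the job done as asked, in the order asked, and still so for the second after the job is handed in, with the robot touching nothing.
It also fails if it takes over 72 s, if anything falls off the work surface, if the arm or the gripper's body presses on something with over 40 N, if the wrist force passes 120 N, or if a joint passes its speed limit or range.

### The arm

A 6-joint arm with a two-finger parallel gripper is mounted at the origin on the work surface. World frame = base frame: x ahead of the robot, y to its left, z up, the work surface at z = 0. Lengths are in mm, angles in rad, forces in N, time in s.
With the tool pointing down it reaches from about 325 to 875 mm from the base axis. Payload 4.4 kg.
Tool frame: the origin (TCP) lies on the centre line of the jaws, within the pads' length; the fingertips stand ahead of it and the grasp point (between the pads) lies 6 mm ahead of it (ctrl.tcp_to_tips is the z of the fingertips in the tool frame, in mm); z points along the fingers, y is the direction in which the jaws open and shut (so a half turn about z gives the same grasp; the last joint's range is limited). The gripper opens to 85 mm and grips with 20 to 120 N. Pads are 22 mm wide; open, the fingers measure 114 mm over their backs; the gripper's body (76 mm by 85 mm) begins 54 mm behind the grasp point. The pads swing forward as they close: fully open they stand 13 mm farther back than shut.
Start: joints at [-1.464, 0.207, 1.542, -0, 1.393, -0.15], TCP at [146.03, -556.15, 256.282] pointing down, gripper open.
Joint ranges: [-2.73, 2.73], [-0.86, 2.22], [0.23, 2.46], [-1.11, 4.25], [0.08, 2.63], [-2.82, 2.82]. Speed limits (rad/s): [2.79, 2.79, 3.14, 3.14, 3.14, 3.14].

### API

Orientations are given as a 3x3 rotation matrix whose columns are the frame's x, y, z axes.
In Python, from plant import ctrl, sensors, optics gives the robot as it stands. Calls block until the motion is done:
- ctrl.move_ptp(position, orientation): joint-space move of the TCP to a pose.
- ctrl.move_l(position, rot=None, vel=150, threshold=None): straight line of the TCP; rot=None keeps the orientation; vel is the mean speed in mm/s. With threshold (N) it stops when the force on the tool has changed by that much, and returns True; else False.
- ctrl.set_joints(angles): joint-space move.
- ctrl.gripper_to(opening, force=None): finger opening in mm; force is the grip in N (None keeps the last); returns when the fingers have stopped.
- ctrl.hold(seconds).
- ctrl.solve_ik(position, orientation): joint angles nearest the present ones, or None.
- sensors.read_state(): the state.
- optics.grab_frame(name): name is "side" or "top"; returns (picture, depth): 384x512x3 uint8, red, green, blue; 384x512 float32, mm along the optical axis (not along the pixel's ray), 0 where there is no reading.
- optics.camera_params(name): a dict with "mtx" (3x3 intrinsics, pixels), "R" (3x3) and "t" (3): a world point X has camera coordinates R X + t. Camera axes: x right, y down, z forward; pixel columns grow to the right and rows downward; lengths in mm; the calibration is good to about 2 mm. A picture is of the moment at which its call begins. camera_params takes no time and is no camera call.
A pose or a line that the arm cannot do raises ctrl.MotionError and nothing moves.
- ctrl.finish_job(): hands the job in, once; it reports no verdict.
The state is a dict: "t": time; "q": joint angles; "qvel": joint speeds; "tau": joint torques, N m; "eef_pos": TCP position; "eef_rot": TCP orientation; "force": force on the tool from outside, world axes, zero at the start; "wrist_torque": the same for the moment, N m; "grip_width": finger opening in mm.
Only numpy, scipy, OpenCV 4.12 (cv2) and the standard library are available. Lean on these libraries where they do the work, as an engineer would, in place of code of your own. Each camera call takes 0.05 s, during which the arm holds its last target. There are 200 camera calls.

## Working session

There is one attempt and no reset: what is moved stays moved. The work goes in short steps, each a Python script; the robot and the scene stay as the last script left them, time stands still between calls to the robot, and variables do not carry over. Pictures are saved under pics/ and viewed, about 8 in all and at most 12, crops included, and the job is handed in when it is done.

```bash
ls; mkdir -p pics
python3 - <<'E'
from plant import ctrl, sensors, optics
import cv2, numpy as np
for n in("top","side"):
    p,d=optics.grab_frame(n); np.savez(f"pics/{n}0.npz",p=p,d=d)
    cv2.imwrite(f"pics/{n}0.png",cv2.resize(p[:,:,::-1],(800,600),interpolation=cv2.INTER_CUBIC))
    c=optics.camera_params(n); print(n,c, -c["R"].T@c["t"])
s=sensors.read_state(); print(s, ctrl.tcp_to_tips)
E
```

```text
pics
top {'mtx': array([[456.59820474,   0.        , 260.26421785],
       [  0.        , 456.59820474, 185.74909756],
       [  0.        ,   0.        ,   1.        ]]), 'R': array([[-0.0080234 , -0.99955743, -0.02864573],
       [-0.9919757 ,  0.01157058, -0.1258981 ],
       [ 0.12617383,  0.02740574, -0.99162951]]), 't': array([ 102.60410559,  474.39826596, 1179.8888153 ])} [ 322.54369934   64.73390507 1232.67758041]
side {'mtx': array([[462.22858118,   0.        , 252.56233654],
       [  0.        , 462.22858118, 184.79783328],
       [  0.        ,   0.        ,   1.        ]]), 'R': array([[-0.82271202, -0.56834993,  0.01110379],
       [-0.28956951,  0.402196  , -0.86855505],
       [ 0.4891773 , -0.717786  , -0.4954683 ]]), 't': array([ 436.76989138,  208.14467426, 1116.82674773])} [-126.71810044  966.16577787  729.28755686]
{'t': 0.1, 'q': array([-1.46450354e+00,  2.07361896e-01,  1.54280452e+00, -2.43006201e-05,
        1.39347991e+00, -1.50514444e-01]), 'qvel': array([ 0.00124222, -0.00079128, -0.00383646,  0.00121512, -0.00106539,
        0.00133968]), 'tau': array([-6.06719477e-04, -3.84090364e+01, -2.92547393e+01, -2.12783302e-04,
        4.86899997e-03,  1.18144487e-05]), 'eef_pos': array([ 145.9538502 , -555.52413378,  255.22953226]), 'eef_rot': array([[ 9.67204789e-01,  2.53997710e-01, -2.41663578e-04],
       [ 2.53997666e-01, -9.67202681e-01,  2.03953700e-03],
       [ 2.84300068e-04, -2.03403194e-03, -9.99997891e-01]]), 'force': array([-0.15759464,  0.41909982, -0.20926749]), 'wrist_torque': array([ 0.02781258, -0.02006135,  0.02107404]), 'grip_width': 85.36367334312405} 25.0
```

View pics/top0.png

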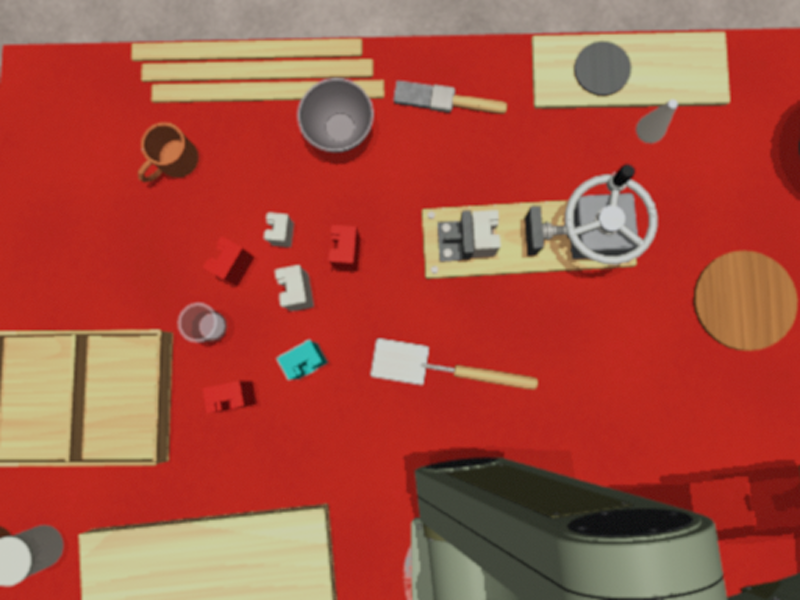

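View pics/side0.png

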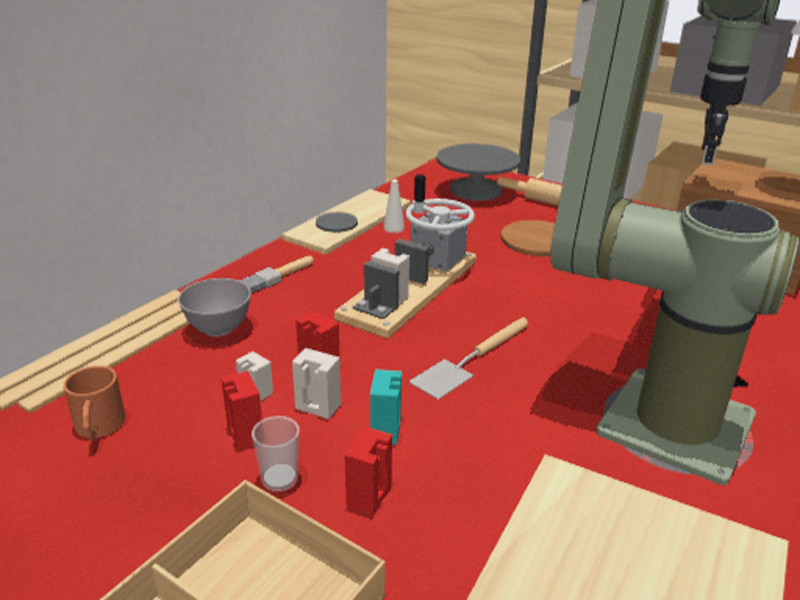

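The top view shows the loose half at (291,287) with its hollow facing left, the small half at (277,228), the mate at (485,230), the jaw at (535,230), the wheel hub at (612,218) and the knob at (625,175). The side view confirms this. Next I'll localise them from the depth data.

```bash
cat > h.py <<'E'
import numpy as np, cv2
from plant import ctrl, sensors, optics
def cloud(n,p,d):
    c=optics.camera_params(n);K=c["mtx"];v,u=np.indices(d.shape)
    P=np.stack([(u-K[0,2])/K[0,0]*d,(v-K[1,2])/K[1,1]*d,d],-1)
    W=(P-c["t"])@c["R"]; W[d==0]=np.nan; return W
def proj(n,X):
    c=optics.camera_params(n);q=c["mtx"]@(c["R"]@np.asarray(X,float)+c["t"]);return q[:2]/q[2]
def rect(W,p,u,v,r,z0,z1,white=None):
    m=np.zeros(p.shape[:2],bool);m[v-r:v+r,u-r:u+r]=1
    m&=(W[...,2]>z0)&(W[...,2]<z1)
    mn=p.min(-1).astype(int);sat=p.max(-1).astype(int)-mn
    if white is True: m&=(mn>140)&(sat<50)
    if white is False: m&=(mn<110)&(sat<40)
    n,l,st,_=cv2.connectedComponentsWithStats(m.astype(np.uint8))
    if n>1: m=l==1+st[1:,4].argmax()
    Q=W[m]; return Q,cv2.minAreaRect(Q[:,:2].astype(np.float32))
E
python3 - <<'E'
from h import *
f=np.load("pics/top0.npz");p,d=f["p"],f["d"];W=cloud("top",p,d)
def show(nm,*a):
    Q,r=rect(W,p,*a);print(nm,len(Q),np.round(Q.mean(0),1),np.round(np.array(r[0]),1),np.round(r[1],1),round(r[2],1),"zmed",np.median(Q[:,2]).round(1))
show("half",186,184,22,80,100,True)
show("small",177,146,18,52,72,True)
show("mate",310,147,16,100,120,True)
show("jaw",342,147,12,90,112,False)
show("stop",299,150,14,85,130,False)
show("knob",400,113,14,170,210)
Q,r=rect(W,p,391,140,36,122,145);print("wheel",len(Q),Q[:,:2].min(0),Q[:,:2].max(0),cv2.minEnclosingCircle(Q[:,:2].astype(np.float32)))
Q,r=rect(W,p,338,154,75,12,28);print("bed",r)
for n in("top","side"):
    f=np.load(f"pics/{n}0.npz");print(n,"table z",[np.nanmedian(cloud(n,f["p"],f["d"])[a:a+10,b:b+10,2]).round(1) for a,b in((205,225),(240,190) if n=="top" else (230,235))])
a=p[120:220,160:220];b=p[100:200,255:435]
im=np.hstack([cv2.resize(a,None,fx=3,fy=3,interpolation=2),cv2.resize(b,None,fx=2.7,fy=3,interpolation=2)]);cv2.imwrite("pics/c1.png",im[:,:,::-1])
E
```

```text
half 319 [479.5 284.1  88.9] [479.4 285.9] [60.2 39.7] 9.8 zmed 89.3
small 191 [583.  315.9  60.5] [583.5 317.3] [34.5 43.2] 82.7 zmed 60.7
mate 347 [563.1 -30.4 108.8] [563.7 -32.3] [60.9 39.8] 2.8 zmed 109.1
jaw 85 [ 556.1 -112.1   99.3] [ 564.7 -113.8] [60.7 16.6] 3.1 zmed 99.9
stop 107 [556.1  -3.4  98.2] [561.2  -5.4] [65.1 21.1] 3.9 zmed 98.4
knob 100 [ 630.3 -235.8  186.9] [ 631.7 -237.5] [23.2 20.2] 82.2 zmed 189.2
wheel 1211 [ 502.86224296 -297.2922295 ] [ 643.60275474 -155.30866651] ((573.51025390625, -226.25733947753906), 72.03950500488281)
bed ((568.9132080078125, -111.57553100585938), (121.35096740722656, 359.1885986328125), 2.741863489151001)
top table z [np.float64(-0.6), np.float64(0.0)]
side table z [np.float64(2.8), np.float64(1.5)]
```

View pics/c1.png

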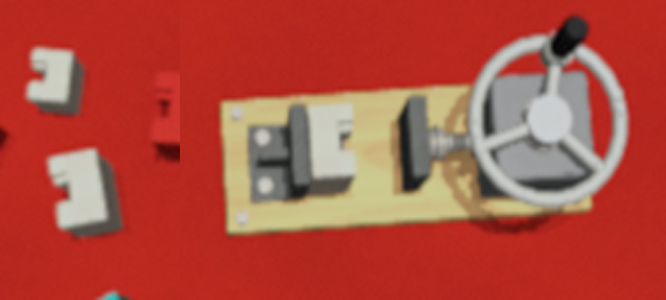

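```bash
cat >> h.py <<'E'
def R(deg,s=1):
    a=np.radians(deg);y=s*np.array([np.cos(a),np.sin(a),0]);z=np.array([0,0,-1.]);return np.stack([np.cross(y,z),y,z],1)
def st(msg=""):
    s=sensors.read_state();print(msg,"t",round(s["t"],2),"pos",s["eef_pos"].round(1),"F",s["force"].round(1),"w",round(s["grip_width"],1),"q6",s["q"][5].round(2));return s
A=2.8; YH=np.array([-np.sin(np.radians(A)),np.cos(np.radians(A)),0]); XH=np.array([np.cos(np.radians(A)),np.sin(np.radians(A)),0])
E
python3 - <<'E'
from h import *
H=np.array([479.4,285.9,0]);M=np.array([563.7,-32.3,0]);z=np.array([0,0,1.])
S=[s for s in(1,-1)]
for s in S: print(s,ctrl.solve_ik(H+67*z,R(9.8,s)),ctrl.solve_ik(M-44*YH+90*z,R(A,s)))
s=min(S,key=lambda s:abs(q[5]) if (q:=ctrl.solve_ik(H+67*z,R(9.8,s))) is not None else 9)
ctrl.move_ptp(H+220*z,R(9.8,s)); ctrl.move_l(H+130*z,vel=150); st("above")
print(ctrl.move_l(H+68*z,vel=70,threshold=6)); a=st("down")
ctrl.gripper_to(50,50); st("grip")
ctrl.move_l(a["eef_pos"]+120*z,vel=120); b=st("lift")
ctrl.move_ptp(M-44.5*YH+195*z,R(A,s)); st("hover")
p,d=optics.grab_frame("top");np.savez("pics/top1.npz",p=p,d=d);p2,d2=optics.grab_frame("side")
cv2.imwrite("pics/h1.png",np.hstack([cv2.resize(p[90:230,250:420],None,fx=2.35,fy=2.85),cv2.resize(p2[80:240,200:320],(399,399))])[:,:,::-1])
E
```

```text
1 [ 3.82695030e-01  3.99609326e-01  1.72782929e+00 -4.44089210e-16
  1.01415403e+00  2.11652763e-01] [-2.85494297e-01  3.87265543e-01  1.68583016e+00 -4.44089210e-16
  1.06849695e+00 -3.34363516e-01]
-1 None [-2.85494297e-01  3.87265543e-01  1.68583016e+00 -4.44089210e-16
  1.06849695e+00  2.80722914e+00]
above t 4.03 pos [480.2 286.1 130.8] F [ 0.6 -0.2  0.7] w 85.2 q6 0.21
False
down t 5.06 pos [479.9 286.1  68.5] F [ 0.5 -0.6  0.7] w 85.3 q6 0.21
grip t 5.42 pos [479.8 286.1  68.7] F [-0.9  0.4  3.5] w 59.7 q6 0.21
lift t 6.57 pos [479.1 285.8 187.2] F [-0.2  0.7 -4.1] w 59.5 q6 0.21
hover t 7.96 pos [565.8 -75.5 194.8] F [-0.7 -0.1 -3.1] w 59.4 q6 -0.33
```

View pics/h1.png

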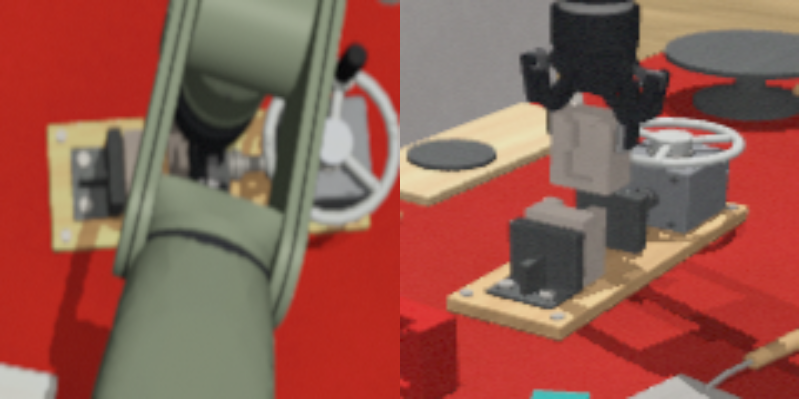

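The hover picture shows the half hanging upright in the hand, with its hollow towards the mate. Now I'll lower it.

Run:
```python
from h import *
z=np.array([0,0,1.]);T=np.array([563.7,-32.3,0])-44.5*YH
ctrl.move_l(T+97*z,vel=80); st()
print(ctrl.move_l(T+84*z,vel=15,threshold=5)); a=st("bed")
ctrl.gripper_to(80); st("open")
ctrl.move_l(a["eef_pos"]+130*z,vel=150); st("up")
ctrl.move_ptp(np.array([440,-330,320.]),R(A,1)); st()
p,d=optics.grab_frame("top");np.savez("pics/top2.npz",p=p,d=d);p2,d2=optics.grab_frame("side");W=cloud("top",p,d)
for nm,a in (("mate",(310,147,16)),("both",(316,147,25))):
    Q,r=rect(W,p,*a,100,120,True);print(nm,len(Q),np.round(r[0],1),np.round(r[1],1),r[2],np.median(Q[:,2]))
Q=Q-[563.7,-32.3,0];y=Q@YH;x=Q@XH
for lo in range(-70,24,8):
    k=(y>=lo)&(y<lo+8); print(lo,k.sum(),x[k].min().round(1) if k.any() else '',x[k].max().round(1) if k.any() else '')
cv2.imwrite("pics/h2.png",np.hstack([cv2.resize(p[90:230,250:420],None,fx=2.35,fy=2.85),cv2.resize(p2[80:240,200:320],(399,399))])[:,:,::-1])
```

```text
t 9.43 pos [566.5 -76.9  97.8] F [-0.7  0.7 -3. ] w 59.4 q6 -0.34
True
bed t 10.03 pos [566.  -76.8  88.7] F [ 0.4 -0.7  4.9] w 59.2 q6 -0.34
open t 10.37 pos [563.7 -76.1  86.5] F [0.8 0.4 0.1] w 80.2 q6 -0.34
up t 11.39 pos [565.1 -76.6 217.4] F [-0.3  0.  -0.5] w 79.7 q6 -0.34
 t 12.54 pos [ 440.2 -329.   319. ] F [ 0.7 -0.1 -1.1] w 79.9 q6 -0.85
mate 348 [563.8 -32.2] [60.7 39.6] 2.4555063247680664 109.23825115667145
both 360 [567.2 -76.4] [60.5 40.5] 2.403956413269043 109.19199452544851
-70 20 -28.5 30.1
-62 81 -28.8 30.3
-54 77 -28.6 30.9
-46 84 -28.9 31.6
-38 54 -28.8 30.7
-30 44 -28.0 30.4
-22 0  
-14 0  
-6 0  
2 0  
10 0  
18 0
```

View pics/h2.png

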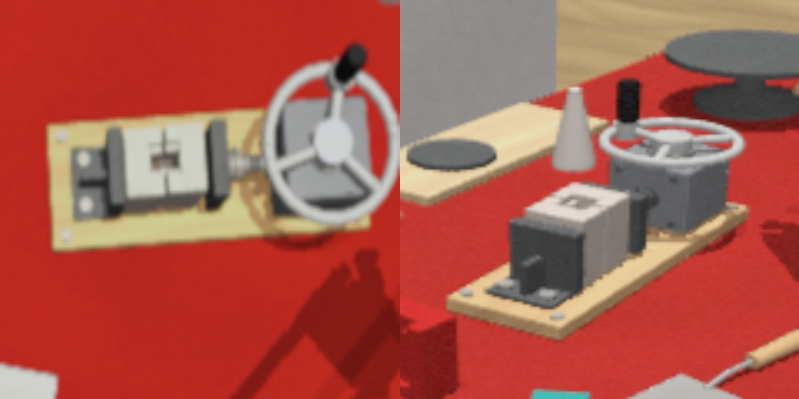

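Both stand on the bed with a 4 mm gap, and the half sits about 1.2 mm to +x. I'll push it up to the mate, then squeeze across the seam to make the two flush.

Run:
```python
from h import *
z=np.array([0,0,1.]);T=np.array([566.1,-76.8,0]);Rr=R(2.6,1)
ctrl.move_ptp(T+215*z,Rr); ctrl.move_l(T+89*z,vel=120); st("down")
ctrl.gripper_to(50,30); st("grip")
G=T-1.2*XH
ctrl.move_l(G+89*z,vel=20)
print(ctrl.move_l(G+5.2*YH+89*z,vel=15,threshold=12)); st("push")
ctrl.gripper_to(80); 
Sm=G+(5+20)*YH   # seam
ctrl.move_l(Sm+120*z,vel=120); ctrl.move_l(Sm+89*z,vel=100); st("seam")
ctrl.gripper_to(50,35); st("squeeze"); ctrl.gripper_to(82)
ctrl.move_l(Sm+215*z,vel=150)
ctrl.move_ptp(np.array([440,-330,320.]),R(A,1)); st()
p,d=optics.grab_frame("top");np.savez("pics/top3.npz",p=p,d=d);W=cloud("top",p,d)
Q,r=rect(W,p,318,147,26,100,120,True);print(len(Q),np.round(r[0],1),np.round(r[1],1),r[2])
Q=Q-[563.7,-32.3,0];y=Q@YH;x=Q@XH
for lo in range(-66,24,8):
    k=(y>=lo)&(y<lo+8); print(lo,k.sum(),x[k].min().round(1) if k.any() else '',x[k].max().round(1) if k.any() else '')
cv2.imwrite("pics/h3.png",cv2.resize(p[90:230,250:430],None,fx=4,fy=4)[:,:,::-1])
```

```text
down t 15.0 pos [566.9 -77.1  90. ] F [0.8 0.5 0.2] w 80.1 q6 -0.33
grip t 15.32 pos [566.8 -77.   90.1] F [-0.6 -0.5  4.6] w 60.0 q6 -0.33
False
push t 16.07 pos [566.  -72.8  90.1] F [ 3.3 -3.   5.9] w 59.7 q6 -0.32
seam t 17.32 pos [562.9 -51.9  87.8] F [0.8 0.1 0.3] w 80.2 q6 -0.29
squeeze t 17.63 pos [564.4 -52.1  89.8] F [ 1.1 -0.1  0.7] w 59.5 q6 -0.29
 t 20.21 pos [ 440.3 -329.   319. ] F [ 0.4  0.2 -1.1] w 82.1 q6 -0.85
688 [565.5 -52.1] [60.7 79.9] 3.540766477584839
-66 18 -18.0 29.9
-58 78 -28.9 31.2
-50 78 -28.9 30.9
-42 79 -29.3 31.2
-34 53 -29.3 29.1
-26 54 -28.8 29.9
-18 50 -28.6 30.1
-10 64 -29.1 31.0
-2 77 -29.8 30.8
6 75 -29.7 29.1
14 62 -28.8 29.9
22 0
```

View pics/h3.png

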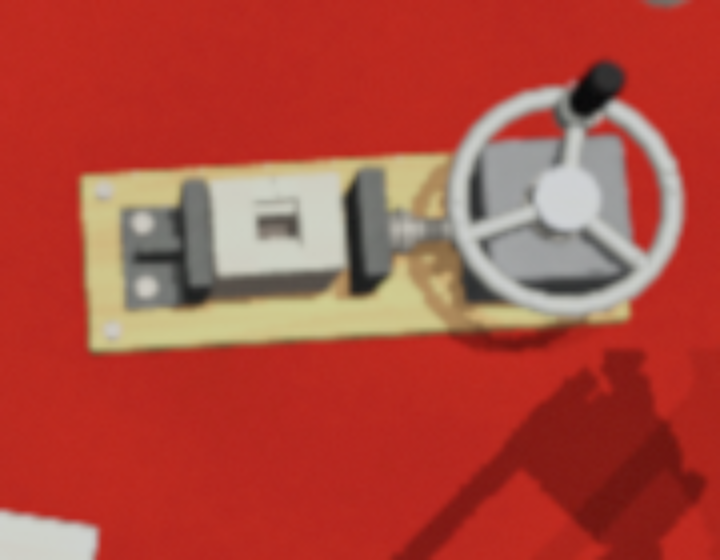

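The seam is closed and the blocks are flush, forming one 60.7 x 79.9 rectangle. Now for the knob.

```bash
cat >> h.py <<'E'
C=np.array([573.5,-226.3,0]);TZ=174.
def kp(a,r=60.): return C+np.array([r*np.cos(a),r*np.sin(a),TZ])
def tr(a): # unit clockwise tangent, radial
    return np.array([np.sin(a),-np.cos(a),0]),np.array([np.cos(a),np.sin(a),0])
def wind(a,n,step=np.radians(10),vel=30,off=0.):
    for i in range(n):
        a-=step; ctrl.move_l(kp(a)+off*tr(a)[0],vel=vel); s=sensors.read_state(); t,r=tr(a)
        e=s["eef_pos"]-C; e[2]=0
        print(f'{np.degrees(a):.1f} Ft {-s["force"]@t:.2f} Fr {s["force"]@r:.2f} Fz {s["force"][2]:.1f} rad {np.linalg.norm(e):.1f} act {np.degrees(np.arctan2(e[1],e[0])):.1f} t {s["t"]:.2f}')
    return a
E
python3 - <<'E'
from h import *
f=np.load("pics/top3.npz");W=cloud("top",f["p"],f["d"])
print("cone",np.nanmax(W[60:100,400:440,2]),"hub",np.nanmax(W[130:150,382:400,2]))
a=np.radians(-10.9);z=np.array([0,0,1.])
for k in range(0,230,30): print(k,None if (q:=ctrl.solve_ik(kp(a-np.radians(k)),R(A,1))) is None else q.round(2))
ctrl.gripper_to(65)
ctrl.move_ptp(kp(a)+80*z,R(A,1)); print(ctrl.move_l(kp(a),vel=80,threshold=8)); st("at knob")
ctrl.gripper_to(15,60); st("grip")
a=wind(a,6)
E
```

```text
cone 123.57258959578581 hub 138.55841514735508
0 [-0.49  0.48  1.35 -0.    1.31 -0.54]
30 [-0.53  0.48  1.35 -0.    1.31 -0.58]
60 [-0.58  0.45  1.4  -0.    1.29 -0.63]
90 [-0.61  0.39  1.48 -0.    1.27 -0.66]
120 [-0.61  0.33  1.56 -0.    1.25 -0.66]
150 [-0.6   0.28  1.63 -0.    1.23 -0.64]
180 [-0.55  0.25  1.67 -0.    1.22 -0.6 ]
210 [-0.49  0.26  1.66 -0.    1.23 -0.54]
False
at knob t 22.62 pos [ 633.  -237.9  174.9] F [-0.1 -0.5 -0.7] w 64.8 q6 -0.54
grip t 23.07 pos [ 631.9 -237.8  174.8] F [-3.6  0.9  4.3] w 22.4 q6 -0.54
-20.9 Ft 8.21 Fr -5.05 Fz 5.6 rad 59.5 act -17.4 t 23.57
-30.9 Ft 7.29 Fr -3.54 Fz 3.9 rad 59.5 act -27.0 t 24.07
-40.9 Ft 7.87 Fr -4.05 Fz 4.5 rad 59.5 act -36.9 t 24.57
-50.9 Ft 8.70 Fr -3.04 Fz 3.8 rad 59.5 act -46.9 t 25.07
-60.9 Ft 9.51 Fr -2.34 Fz 2.1 rad 59.6 act -57.0 t 25.57
-70.9 Ft 7.85 Fr -2.57 Fz 1.2 rad 59.6 act -67.1 t 26.07
```

Run:
```python
from h import *
a=wind(np.radians(-70.9),9)
```

```text
-80.9 Ft 8.41 Fr -2.01 Fz -0.8 rad 59.7 act -77.2 t 26.57
-90.9 Ft 8.77 Fr -0.22 Fz -0.8 rad 59.8 act -87.2 t 27.07
-100.9 Ft 9.26 Fr -0.23 Fz -1.9 rad 59.9 act -97.3 t 27.57
-110.9 Ft 8.62 Fr -0.77 Fz -2.6 rad 60.0 act -107.3 t 28.07
-120.9 Ft 9.42 Fr 0.15 Fz -2.7 rad 60.1 act -117.2 t 28.57
-130.9 Ft 8.00 Fr -0.25 Fz -2.3 rad 60.2 act -127.2 t 29.07
-140.9 Ft 8.47 Fr 1.05 Fz -3.1 rad 60.3 act -137.1 t 29.57
-150.9 Ft 8.76 Fr 2.15 Fz -1.6 rad 60.3 act -147.1 t 30.07
-160.9 Ft 7.93 Fr 3.14 Fz -0.7 rad 60.4 act -157.1 t 30.57
```

Run:
```python
from h import *
a=wind(np.radians(-160.9),5)
```

```text
-170.9 Ft 8.58 Fr 3.00 Fz 0.0 rad 60.4 act -167.1 t 31.07
-180.9 Ft 10.58 Fr 3.52 Fz 3.4 rad 60.4 act -177.2 t 31.57
-190.9 Ft 10.30 Fr 4.62 Fz 3.7 rad 60.4 act 172.7 t 32.08
-200.9 Ft 12.07 Fr 5.63 Fz 5.3 rad 60.4 act 163.1 t 32.58
-210.9 Ft 14.15 Fr 5.22 Fz 6.4 rad 60.4 act 153.4 t 33.08
```

Run:
```python
from h import *
a=wind(np.radians(-210.9),1,step=np.radians(5))
for i in range(4): ctrl.hold(0.1); s=sensors.read_state(); print((-s["force"]@tr(a)[0]).round(2))
# unload the knob, then re-push with a threshold: moving-force measurement
b=a+np.radians(14); ctrl.move_l(kp(b),vel=30)
for i in range(3): ctrl.hold(0.1); s=sensors.read_state(); print("unload",(-s["force"]@tr(b)[0]).round(2), s["force"].round(1))
```

```text
-215.9 Ft 15.59 Fr 4.87 Fz 7.7 rad 60.4 act 148.6 t 33.40
14.27
15.25
16.26
14.6
unload -3.73 [-2.5  5.   7. ]
unload -4.01 [-2.7  5.4  6.6]
unload -3.25 [-3.2  4.8  6.4]
```

Run:
```python
from h import *
a=np.radians(-218.4); t,r=tr(a)
s=sensors.read_state();f0=s["force"]
hit=ctrl.move_l(kp(a),vel=15,threshold=21.0); s=sensors.read_state();e=s["eef_pos"]-C
print(hit,"Ft",-s["force"]@t,"dF",np.linalg.norm(s["force"]-f0),"act",np.degrees(np.arctan2(e[1],e[0])),s["t"])
F=[]
for i in range(6): ctrl.hold(0.05); F.append(-sensors.read_state()["force"]@t)
print(np.round(F,2),np.mean(F))
```

```text
False Ft 17.729458124342074 dF 19.543897427993368 act 146.65431300194348 36.0333
[17.53 17.65 16.61 17.   16.97 17.78] 17.257605397845595
```

All three estimates agree at about +7 N: the stopped readings, the slow re-push, and roughly 0.7 rad past load onset. I'll unload, let go and check.

Run:
```python
from h import *
b=np.radians(-218.4+11.5); ctrl.move_l(kp(b),vel=30); s=st("unloaded")
ctrl.gripper_to(65); s=st("open")
ctrl.move_l(s["eef_pos"]+np.array([0,0,110]),vel=100)
ctrl.move_ptp(np.array([440,-330,320.]),R(A,1)); st("away")
p,d=optics.grab_frame("top");W=cloud("top",p,d);p2,_=optics.grab_frame("side")
Q,r=rect(W,p,318,147,26,100,120,True);print(len(Q),np.round(r[0],1),np.round(r[1],1),r[2])
Q=Q-[563.7,-32.3,0];y=Q@YH;x=Q@XH
for lo in range(-66,28,8):
    k=(y>=lo)&(y<lo+8); print(lo,k.sum(),x[k].min().round(1) if k.any() else '',x[k].max().round(1) if k.any() else '')
Q,r=rect(W,p,177,146,18,52,72,True);print("small",np.round(r[0],1))
cv2.imwrite("pics/h4.png",np.hstack([cv2.resize(p[90:230,250:420],None,fx=2.35,fy=2.85),cv2.resize(p2[80:240,200:320],(399,399))])[:,:,::-1])
```

```text
unloaded t 36.88 pos [ 520.1 -197.9  174.8] F [-3.2  5.   6.3] w 22.5 q6 -0.57
open t 37.37 pos [ 520.1 -199.2  173.8] F [-0.4  0.7  0.2] w 65.0 q6 -0.57
away t 39.29 pos [ 440.1 -329.3  319.2] F [ 0.9 -0.2 -0.2] w 64.8 q6 -0.85
704 [565.6 -51.2] [60.9 83. ] 3.276083469390869
-66 11 -20.9 26.9
-58 79 -28.6 31.1
-50 76 -28.5 31.7
-42 78 -29.3 31.6
-34 61 -28.8 29.3
-26 50 -28.6 30.6
-18 53 -28.5 30.9
-10 59 -28.8 31.0
-2 78 -29.5 31.2
6 75 -29.2 30.5
14 82 -29.3 30.8
22 2 -1.5 3.8
small [584.2 317. ]
```

View pics/h4.png

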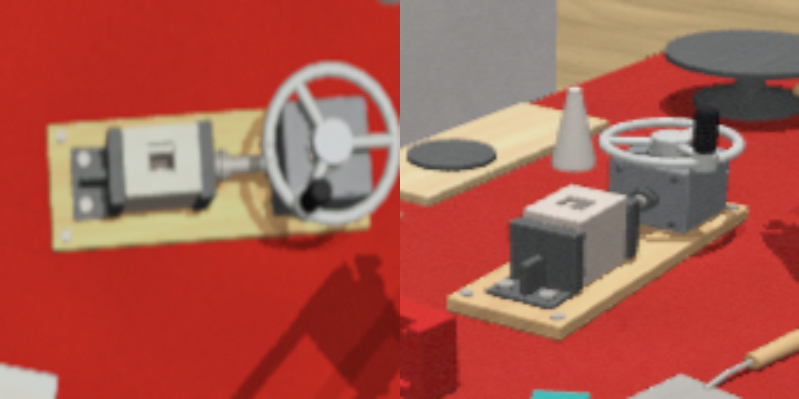

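The picture looks right. My back-off pressed about 5 N backwards on the knob, though, and may have unwound it slightly. I'll re-push to the same firm setting and let go without backing off.

Run:
```python
from h import *
z=np.array([0,0,1.])
def knob():
    p,d=optics.grab_frame("top");W=cloud("top",p,d);Q,r=rect(W,p,385,130,60,165,210);m=Q[Q[:,2]>184].mean(0)-C;print("knob",m.round(1),len(Q),np.degrees(np.arctan2(m[1],m[0])).round(1))
knob()
b=np.radians(150.5); ctrl.move_ptp(kp(b)+80*z,R(A,1)); ctrl.move_l(kp(b),vel=80,threshold=8)
ctrl.gripper_to(15,60); st("grip")
a=np.radians(-218.4);t=tr(a)[0]
for c in (-214,-218.4): 
    ctrl.move_l(kp(np.radians(c)),vel=15); s=sensors.read_state();e=s["eef_pos"]-C
    print(c,"Ft",(-s["force"]@t).round(2),"act",np.degrees(np.arctan2(e[1],e[0])).round(2))
F=[]
for i in range(6): ctrl.hold(0.05); F.append(-sensors.read_state()["force"]@t)
print(np.round(F,2),np.mean(F))
ctrl.gripper_to(65); s=st("open")
ctrl.move_l(s["eef_pos"]+110*z,vel=100); ctrl.move_ptp(np.array([440,-330,320.]),R(A,1)); st("away"); knob()
```

```text
knob [-53.5  29.5 190. ] 105 151.1
grip t 41.77 pos [ 520.1 -197.   174.8] F [-4.8 -0.1  5.8] w 22.9 q6 -0.57
-214 Ft 15.05 act 150.56
-218.4 Ft 15.33 act 146.76
[15.98 16.95 16.31 16.92 16.74 16.55] 16.574983194061556
open t 43.48 pos [ 526.7 -188.7  174. ] F [0.1 0.1 0.1] w 65.0 q6 -0.55
away t 45.44 pos [ 440.1 -329.3  319.2] F [-0.9 -0.6  0.1] w 65.1 q6 -0.85
knob [-50.9  33.3 189.8] 104 146.8
```

Run:
```python
from h import *
ctrl.finish_job()
```

```text
the job is handed in; nothing more can be done
```

The loose half stands on the bed, hollow to hollow with the mate, and the jaw holds both at about the firm setting. The job was handed in at about 45 s with the arm clear of everything.

- **Placing:** after set-down the half was about 1.2 mm off sideways. I pushed it up to the mate and squeezed lightly across the seam. The last top-camera measurement, taken after clamping, shows the sides of the two halves in line to within about 1 mm, which is the measuring noise. The small half has not moved.
- **Clamping:** I wound the knob about 202° clockwise.
  - **Free run:** stopped readings were about 8.5 N.
  - **Final setting:** they read 15.3 N at the stop and 16.6 N on average just after. That is about 7 to 8 N more, roughly 0.7 rad past where the load began to rise.
- **A check that failed:** backing the hand off before the first release unwound the wheel about 4°. I gripped the knob again, pushed to the same setting and opened the gripper without backing off. The camera then put the knob at 146.8°, matching the arm's angle at the firm setting.
- **Uncertainty:** single force readings scatter by about ±0.8 N. I never measured the push while turning directly. On the slow re-push before the first release, the force never tripped the stop I had set at about 17.5 N.

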